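# Roll the sample vial onto its seat under the exposure lamp

### The arm

A 6-joint arm with a two-finger parallel gripper is mounted at the origin on the work surface. World frame = base frame: x ahead of the robot, y to its left, z up, the work surface at z = 0. Lengths are in m, angles in rad, forces in N, time in s.
With the tool pointing down it reaches from about 0.375 to 0.9 m from the base axis. Payload 3.1 kg.
Tool frame: the origin (TCP) lies midway between the tips of the shut fingers; the grasp point (between the pads) lies manip.hold_point_z behind it (manip.hold_point_z is the distance from the TCP to the grasp point, in m); z points along the fingers, y is the direction in which the jaws open and shut (so a half turn about z gives the same grasp; the last joint's range is limited). The gripper opens to 85 mm and grips with 20 to 120 N. Pads are 22 mm wide; open, the fingers measure 114 mm over their backs; the gripper's body (76 mm by 85 mm) begins 54 mm behind the grasp point. The pads swing forward as they close: fully open they stand 13 mm farther back than shut.
Start: joints at [-1.433, 0.527, 1.433, -0, 1.181, -0.178], TCP at [0.195, -0.594, 0.231] pointing down, gripper open.
Joint ranges: [-3.08, 3.08], [-0.75, 2.2], [0.22, 2.44], [-1.43, 4.57], [0, 2.65], [-2.85, 2.85]. Speed limits (rad/s): [2.79, 2.79, 3.14, 3.14, 3.14, 3.14].

### API

Orientations are given as a unit quaternion [x, y, z, w].
In Python, from station import manip, snapshot, workorder, models gives the robot as it stands.
- The arm moves only by the tool jog_arm, never from a script. Its argument "commands" is a list of rows, each a list of 5 numbers: the opening in per cent of the stroke, from 0 (shut) to 100 (fully open), then the shift along the world's x, y, z in cm, then the turn about the world's z in rad. A call has 1 to 8 rows; each row shifts and turns the pose as measured when the row begins; what a row does not reach is not made up. A row lasts 1/12 s, in which the tool goes at most 41.7 mm and 7.16 degrees, less where a joint would pass 70% of its speed; a pose out of reach is approached as far as the arm can. A call with a gripper value outside its range is refused whole. The fingers move at their own pace and stop on an object; "squeeze" is the grip in N (left out, the last holds). Time passes only in rows, so rows that do not move let the fingers close. It gives the time, the measured TCP pose, the force and the opening at its end, in the units of the state.
- manip.sense(): the state, without advancing time (a new reading comes with each control period).
- snapshot(name): name is "scene" or "top"; returns a dict with "image" (384x512x3 uint8, red, green, blue), "intrinsics" (3x3 intrinsics, pixels), "extrinsics" (4x4, takes a point from camera to world coordinates). Camera axes: x right, y down, z forward; pixel columns grow to the right and rows downward; lengths in m; the calibration is good to about 2 mm. A picture is of the moment at which its call begins. There is no depth.
- workorder.sign_off(): hands the job in, once; it reports no verdict.
Trained networks look in a picture, given as the dict that the camera call returned (one of the last four; its "shot" number tells which), for a name from the list of things; names that differ only in an ending like _2 or _b are one class to them, and where a whole thing is asked for, a point or a joint stands for the part that bears it (a point fixed in the world has none). Each returns a list of dicts, best first, with "score" (0 to 1); they miss things now and then, are a little off and sometimes report something else, mostly with a low value. They report only what shows in the picture. A call takes as long as a camera call. They do not tell look-alikes from the thing itself.
- models.find_in(picture, name): "centre" ([x, y, z] in m, in world coordinates, good to about 4 mm: the middle of the surface that is visible of it).
- models.pinpoint(picture, name): "centre" ([x, y, z] in m, in world coordinates, good to about 4 mm: a listed point, or the origin of a listed thing).
The state is a dict: "t": time; "q": joint angles; "qd": joint speeds; "tau": joint torques, N m; "tcp_pos": TCP position; "tool_rot": TCP orientation; "force": force on the tool from outside, world axes, zero at the start; "ft_torque": the same for the moment, N m; "finger_gap": opening from 0.0 (shut) to 1.0 (fully open).
Only numpy, scipy, OpenCV 4.12 (cv2) and the standard library are available. Lean on these libraries where they do the work, as an engineer would, in place of code of your own. Each camera call takes 0.05 s, during which the arm holds its last target. There are 200 camera calls.

### The job

Take the paddle from its caddy and use it, not your fingers, to roll the amber vial gently along the track, over the nearer cross bar, until it rests in the seat between the two bars under the lamp panel. Then stand the paddle upright in its caddy slot again and let go; leave the vial in its seat and the other things where they are.

Things in the scene. Friction and masses are not known exactly. Their poses are not given: they have to be found in the camera images.
- track: Fixed aluminium trough, origin on the bench under its middle; y runs along the track, x across it, level, at 50 to 65 degrees to the robot's left of straight ahead. Base 380 mm (y) x 135 mm, 12 mm thick: rolling floor at z = 12 mm. Inside, side walls at x = +-44 mm, end walls at y = +-180 mm, 6 mm thick, tops at z = 32 mm. Two round cross bars at y = -11 and +11 mm stand 2.5 mm proud (radius 10 mm).
- seat (a point): Where the vial's centre is when seated between the two bars: middle of the track, 30 mm over the bench. Axes as the track's.
- lamp (a point): Middle of the underside of the rigid white lamp panel over the seat: 120 mm (track's x) x 170 mm (y), 158 mm over the bench, about 36 mm thick; two posts at the track's x = 68, y = +-75 mm. Its open edge is at the track's x = -35 mm, on the robot's right. No room for a gripper below: reach in from there with the paddle tilted about 35 degrees, handle leaning towards the track's -x.
- vial_center (a point): Centre of the loose amber vial with white cap, a plain cylinder 36 mm in diameter, 80 mm long, about 90 g, lying across the track (centre 30 mm over the bench); own x along it. Starts 85 to 115 mm from the seat, at either end. Rolls easily, with a light drag; crossing a bar takes a push of about 1 N at half height; past its crest (11 mm before the seat) it drops 2.5 mm into the seat by itself.
- paddle_grip (a point): Middle of the loose white paddle's handle, 150 mm above its foot; it stands upright in the caddy, own z up. 190 mm long, 110 g. Handle 80 mm long, 16 mm thick (own y, grip across this), 24 mm wide (own x); below it a 10 mm rod, 55 mm of it bare; then a flat square-ended blade 44 mm wide (x), 12 mm thick (y), 55 mm tall, of slippery plastic; its broad faces push.
- paddle_foot (a point): Middle of the underside of the paddle's blade, 150 mm below paddle_grip; axes as the handle's. Hold the handle firmly: a light grip lets the long paddle swing when it pushes.
- caddy: Fixed grey block, 90 mm (own x) x 56 mm (own y), 45 mm high; origin on the bench under its middle. The slot in its top is 54 mm long (own x), 20 mm wide (own y) and 35 mm deep. It stands to the robot's left or right, nearer than the track's middle.
- slot (a point): Middle of the floor of the caddy's slot, 10 mm over the bench, where the paddle's foot stands; axes as the caddy's.
- bung: Loose black rubber bung, a cone 32 mm wide and 28 mm high, standing in the track near the end away from the vial; origin under its middle. Leave it alone.
- jar: Loose glass jar, 60 mm wide and 75 mm high, on the bench at the other side from the caddy; origin under its middle. Leave it alone.
- beaker: Loose glass beaker, 64 mm wide and 85 mm high, on the bench near the track, to the robot's right; origin under its middle. Leave it alone.
Things that resemble listed ones, but are neither listed nor needed, are in the scene too. Leave any blue or red look-alike of the part that bears paddle_grip alone.

How it is judged:
By the outcome, as a careful person would: the job done as asked, in the order asked, and still so for the second after the job is handed in, with the robot touching nothing.
It also fails if it takes over 64 s, if anything falls off the work surface, if the arm or the gripper's body presses on something with over 40 N, if the wrist force passes 120 N, or if a joint passes its speed limit or range.

## Working session

There is one attempt and no reset: what is moved stays moved. The work goes in short steps, Python scripts to look and compute and a tool call to move; the robot and the scene stay as the last step left them, time stands still between calls to the robot, and variables do not carry over. Pictures are saved under pics/ and viewed, about 8 in all and at most 12, crops included, and the job is handed in when it is done.

Besides the shell and the picture viewer there is one more tool, called as name([rows], argument=value, ...), one row to a line, values as JSON. jog_arm: Moves the arm, as the interface text tells. Its arguments: {"type":"object","properties":{"commands":{"type":"array","items":{"type":"array","items":{"type":"number"}}},"squeeze":{"type":"number"}},"required":["commands"]}

```bash
mkdir -p pics; ls
cat > h.py <<'E'
import numpy as np, cv2
from station import manip, snapshot, workorder, models
def save(p,n): cv2.imwrite(f'pics/{n}.png',cv2.cvtColor(p['image'],cv2.COLOR_RGB2BGR))
def proj(p,P):
    P=np.atleast_2d(P); T=np.linalg.inv(p['extrinsics']); c=P@T[:3,:3].T+T[:3,3]
    u=c@np.array(p['intrinsics']).T; return u[:,:2]/u[:,2:]
def ray(p,uv,z):
    d=np.linalg.inv(p['intrinsics'])@np.array([uv[0],uv[1],1.]); d=p['extrinsics'][:3,:3]@d; o=p['extrinsics'][:3,3]
    return o+d*(z-o[2])/d[2]
E
python3 - <<'E'
from h import *
print(manip.hold_point_z, manip.sense()['t'])
a=snapshot('scene');b=snapshot('top')
im=np.hstack([a['image'],b['image']]); 
save(a,'s0');save(b,'t0')
for nm,p in(('scene',a),('top',b)):
    print(nm,p['extrinsics'][:3,3].round(3))
    for n in ['track','seat','lamp','vial_center','paddle_grip','paddle_foot','caddy','slot','bung','jar','beaker']:
        r=models.pinpoint(p,n)
        print(n,[(round(x['score'],2),np.round(x['centre'],3).tolist(),proj(p,x['centre'])[0].round().astype(int).tolist()) for x in r[:4]])
E
```

```text
pics
0.0187 0.0
scene [ 0.992 -0.589  0.72 ]
track [(0.85, [0.572, -0.021, 0.0], [259, 238]), (0.21, [0.428, 0.299, 0.01], [284, 164])]
seat [(0.66, [0.567, -0.021, 0.03], [258, 229])]
lamp [(0.74, [0.583, -0.005, 0.161], [269, 190])]
vial_center [(0.91, [0.669, -0.083, 0.027], [275, 262]), (0.49, [0.424, 0.304, 0.158], [287, 125]), (0.22, [0.426, 0.308, 0.0], [285, 165])]
paddle_grip [(0.95, [0.53, 0.321, 0.15], [319, 136]), (0.82, [0.328, 0.291, 0.148], [261, 119]), (0.54, [0.424, 0.303, 0.157], [287, 125]), (0.49, [0.42, 0.405, 0.153], [303, 115])]
paddle_foot [(0.93, [0.428, 0.298, 0.009], [284, 165]), (0.74, [0.326, 0.288, -0.001], [258, 157]), (0.61, [0.528, 0.318, 0.0], [312, 175]), (0.51, [0.417, 0.41, -0.005], [299, 153])]
caddy [(0.77, [0.426, 0.305, -0.0], [284, 166])]
slot [(0.76, [0.428, 0.303, 0.011], [285, 163])]
bung [(0.39, [0.483, 0.038, 0.013], [248, 209])]
jar [(0.73, [0.571, -0.022, 0.029], [259, 230]), (0.66, [0.453, -0.317, 0.002], [142, 284]), (0.41, [0.587, -0.004, 0.159], [270, 191])]
beaker [(0.67, [0.433, -0.186, -0.003], [178, 249])]
top [0.431 0.032 1.16
[... 209 characters left out ...]
paddle_grip [(0.81, [0.427, 0.304, 0.164], [140, 225]), (0.8, [0.323, 0.287, 0.15], [149, 268]), (0.65, [0.532, 0.322, 0.144], [134, 182]), (0.61, [0.418, 0.414, 0.151], [95, 230])]
paddle_foot [(0.82, [0.415, 0.408, 0.006], [117, 230]), (0.76, [0.427, 0.304, 0.01], [155, 224]), (0.69, [0.33, 0.292, 0.001], [160, 260]), (0.66, [0.535, 0.323, -0.003], [148, 185])]
caddy [(0.75, [0.423, 0.305, -0.002], [155, 226])]
slot [(0.67, [0.429, 0.302, 0.007], [156, 223])]
bung [(0.56, [0.426, 0.299, 0.008], [157, 225]), (0.52, [0.487, 0.034, 0.014], [253, 200])]
jar [(0.81, [0.46, -0.314, -0.002], [379, 206]), (0.5, [0.426, 0.302, 0.007], [156, 225])]
beaker [(0.88, [0.439, -0.191, 0.001], [335, 215])]
```

Run:
```python
import cv2
a=cv2.imread('pics/s0.png');cv2.imwrite('pics/s0c.png',cv2.resize(a[60:330,110:400],None,fx=2.6,fy=2.2,interpolation=cv2.INTER_CUBIC))
b=cv2.imread('pics/t0.png');cv2.imwrite('pics/t0c.png',cv2.resize(b[80:310,70:400],None,fx=2.4,fy=2.4,interpolation=cv2.INTER_CUBIC))
```

```text
(no output)
```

View pics/s0c.png

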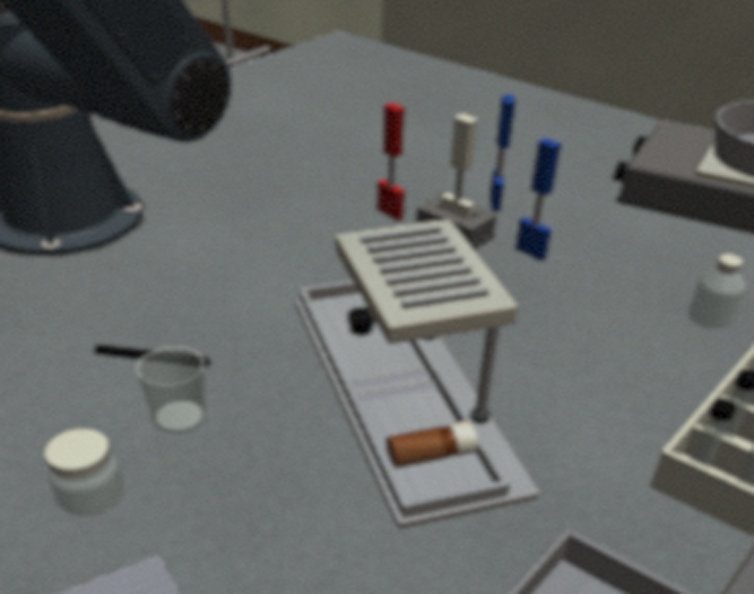

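View pics/t0c.png

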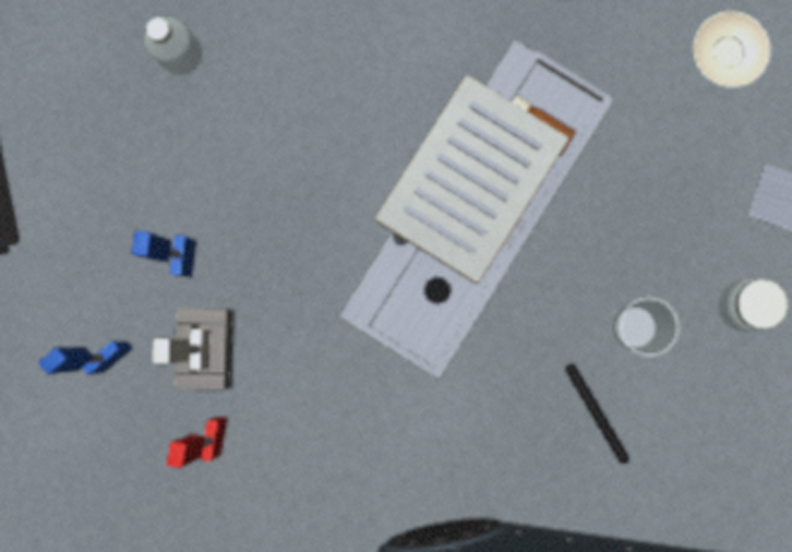

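The vial is amber, lying at the far end (scene crop ~(430,443)); the bung is at the near end (~(360,320)). The white paddle stands in the caddy (~(464,140)), with red and blue look-alikes around it. In the top crop the track corners are about (515,41), (612,98), (440,376) and (342,317), and the caddy looks axis-aligned at (203,348).

Run:
```python
from h import *
b=snapshot('top')
C=[ray(b,(u/2.4+70,v/2.4+80),0.012) for u,v in((515,41),(612,98),(440,376),(342,317))]
C=np.array(C); print(C.round(3), C.mean(0).round(3))
for i,j in((0,3),(1,2),(0,1),(3,2)):
    d=C[j]-C[i]; print(np.hypot(*d[:2]).round(3), np.degrees(np.arctan2(d[1],d[0])).round(1))
D=np.array([ray(b,(u/2.4+70,v/2.4+80),0.045) for u,v in((178,309),(228,309),(228,389),(176,389))]); print(D.round(3),D.mean(0).round(3))
# caddy crop mask
hsv=cv2.cvtColor(b['image'],cv2.COLOR_RGB2HSV); print(hsv[214:220:2,145:150].tolist(), hsv[200,150].tolist())
s=manip.sense(); R=s['tool_rot']; print(R, s['tcp_pos'])
```

```text
[[ 0.77  -0.061  0.012]
 [ 0.7   -0.172  0.012]
 [ 0.386  0.036  0.012]
 [ 0.456  0.146  0.012]] [ 0.578 -0.013  0.012]
0.376 146.6
0.377 146.6
0.13 -122.4
0.13 -122.5
[[0.469 0.323 0.045]
 [0.467 0.268 0.045]
 [0.38  0.269 0.045]
 [0.381 0.326 0.045]] [0.424 0.297 0.045]
[[[15, 9, 110], [10, 7, 112], [20, 7, 114], [10, 7, 113], [30, 9, 112]], [[12, 9, 138], [30, 7, 139], [12, 9, 142], [15, 7, 144], [12, 10, 122]], [[10, 5, 140], [0, 7, 140], [18, 9, 145], [10, 5, 150], [102, 7, 180]]] [97, 24, 139]
[ 9.87484380e-01  1.57716831e-01  2.91964477e-06 -1.84341266e-05] [ 0.19472241 -0.59385971  0.23130239]
```

jog_arm([
  [60,2.5,2.9,0.9,-0.043],
  [60,2.5,2.9,0.9,-0.043],
  [60,2.5,2.9,0.9,-0.043],
  [60,2.5,2.9,0.9,-0.043],
  [60,2.5,2.9,0.9,-0.043],
  [60,2.5,2.9,0.9,-0.043],
  [60,2.5,2.9,0.9,-0.043],
  [60,2.5,2.9,0.9,-0.043],
], squeeze=60)

```text
t: 1.92
tcp_pos: [0.3944, -0.3592, 0.3033]
tool_rot: [1.0, -0.03, -0.001, 0.001]
force: [1.0, 0.7, 0.2]
finger_gap: 0.604
```

jog_arm([
  [60,1.5,3.6,0,0],
  [60,1.5,3.6,0,0],
  [60,1.5,3.6,0,0],
  [60,1.0,3.8,0,0],
  [60,0.5,3.9,0,0],
  [60,0,4,0,0],
  [60,0,4,0,0],
  [60,0,4,0,0],
])

```text
t: 2.58
tcp_pos: [0.4631, -0.0436, 0.3084]
tool_rot: [0.999, -0.031, 0.006, 0.005]
force: [0.7, 0.1, 0.4]
finger_gap: 0.595
```

jog_arm([
  [60,-0.4,4,0,0.01],
  [60,-0.4,4,0,0.01],
  [60,-0.4,4,0,0.01],
  [60,-0.4,4,0,0],
  [60,-0.4,4,0,0],
  [60,-0.4,4,0,0],
  [60,-0.4,4,0,0],
  [60,-0.4,4,0,0],
])

```text
t: 3.25
tcp_pos: [0.428, 0.2881, 0.311]
tool_rot: [1.0, -0.016, 0.01, 0.005]
force: [0.5, -0.1, 1.2]
finger_gap: 0.601
```

jog_arm([
  [60,-0.4,2,0,0],
  [60,0,0.4,0,0],
  [60,0,0,0,0],
])

```text
t: 3.5
tcp_pos: [0.4219, 0.321, 0.3113]
tool_rot: [1.0, -0.01, 0.011, 0.003]
force: [-0.5, -0.1, 1.3]
finger_gap: 0.599
```

Run:
```python
from h import *
a=snapshot('scene');b=snapshot('top'); save(a,'s1')
for p in (a,b):
    for n in ['paddle_grip','slot','paddle_foot']:
        print(n,[(round(x['score'],2),np.round(x['centre'],3).tolist()) for x in models.pinpoint(p,n)[:4]])
s=manip.sense(); print(s['tcp_pos'],s['tool_rot'],s['q'])
im=cv2.imread('pics/s1.png'); cv2.imwrite('pics/s1c.png',cv2.resize(im[30:200,200:380],None,fx=3.3,fy=3.3,interpolation=cv2.INTER_CUBIC))
```

```text
paddle_grip [(0.88, [0.326, 0.288, 0.149]), (0.78, [0.428, 0.304, 0.157]), (0.63, [0.532, 0.321, 0.149]), (0.6, [0.421, 0.408, 0.152])]
slot [(0.66, [0.43, 0.305, 0.014])]
paddle_foot [(0.8, [0.421, 0.409, -0.001]), (0.64, [0.53, 0.32, 0.001]), (0.63, [0.322, 0.29, 0.001]), (0.57, [0.428, 0.299, 0.008])]
paddle_grip [(0.89, [0.532, 0.324, 0.151]), (0.76, [0.326, 0.29, 0.152]), (0.58, [0.426, 0.302, 0.159])]
slot []
paddle_foot [(0.82, [0.534, 0.322, -0.001]), (0.63, [0.331, 0.29, -0.004]), (0.6, [0.425, 0.304, 0.008]), (0.58, [0.484, 0.036, 0.013])]
[0.42270517 0.31851909 0.31145236] [ 0.99985103 -0.01280741  0.01110553  0.0032499 ] [ 0.44341135  0.3018137   1.57719829 -0.01648422  1.24554417  2.04495946]
```

View pics/s1c.png

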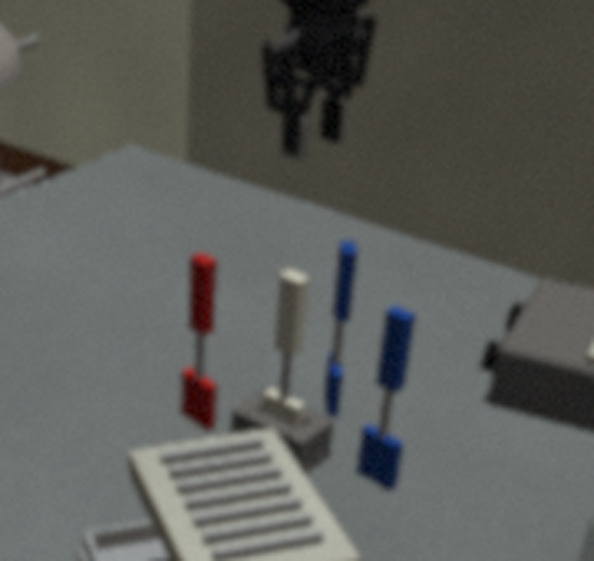

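The gripper is open above the white paddle (handle at ~(292,310)); the look-alikes are clear of the descent path.

jog_arm([
  [60,0.4,-1.5,0,0],
  [60,0,-0.2,-2,0],
  [60,0,0,-3,0],
  [60,0,0,-3,0],
  [60,0,0,-3,0],
  [60,0,0,-2,0],
  [60,0,0,-1,0],
  [60,0,0,0,0],
])

```text
t: 4.57
tcp_pos: [0.4317, 0.296, 0.1703]
tool_rot: [1.0, -0.018, 0.017, 0.001]
force: [-0.4, -0.3, 0.0]
finger_gap: 0.601
```

jog_arm([
  [60,-0.4,0.6,-0.8,0],
  [60,-0.2,0.1,-0.6,0],
  [60,0,0,0,0],
  [10,0,0,0,0],
  [10,0,0,0,0],
  [10,0,0,0,0],
  [10,0,0,0,0],
  [10,0,0,0,0],
], squeeze=60)

```text
t: 5.23
tcp_pos: [0.4281, 0.304, 0.1588]
tool_rot: [1.0, -0.019, 0.02, -0.0]
force: [-0.6, -0.7, -0.8]
finger_gap: 0.184
```

jog_arm([
  [5,0,0,0,0],
  [5,0,0,2,0],
  [5,0,0,3,0],
  [5,0,0,3,0],
  [5,0,0,3,0],
  [5,0,0,3,0],
  [5,0,0,3,0],
  [5,0,0,3,0],
], squeeze=110)

```text
t: 5.9
tcp_pos: [0.4205, 0.3003, 0.3592]
tool_rot: [1.0, -0.019, 0.01, 0.004]
force: [1.0, -0.6, -1.5]
finger_gap: 0.176
```

jog_arm([
  [5,0,0,0.5,0],
  [5,0,0,0,0],
])

```text
t: 6.07
tcp_pos: [0.4232, 0.3015, 0.3716]
tool_rot: [1.0, -0.019, 0.017, 0.001]
force: [0.3, 0.2, -1.2]
finger_gap: 0.172
```

jog_arm([
  [5,1.0,-1.5,0,0.04],
  [5,1.9,-3,0,0.08],
  [5,1.9,-3,0,0.08],
  [5,1.9,-3,0,0.08],
  [5,1.9,-3,0,0.08],
  [5,1.9,-3,0,0.08],
  [5,1.9,-3,0,0.08],
  [5,1.9,-3,0,0.08],
])

```text
t: 6.73
tcp_pos: [0.5594, 0.0729, 0.3581]
tool_rot: [0.955, 0.297, 0.005, -0.007]
force: [1.2, 0.7, -1.2]
finger_gap: 0.177
```

jog_arm([
  [5,1.9,-3,0,0.08],
  [5,1.9,-3,0,0.08],
  [5,1.9,-3,0,0.08],
  [5,1.9,-3,0,0.08],
  [5,1.9,-3,0,0.06],
  [5,1.0,-1.5,0,0.0],
  [5,0,0,0,0],
  [5,0,0,0,0],
])

```text
t: 7.4
tcp_pos: [0.6639, -0.1091, 0.3339]
tool_rot: [0.879, 0.477, -0.01, -0.017]
force: [-0.9, 0.3, -1.5]
finger_gap: 0.172
```

jog_arm([
  [5,1.8,-0.6,0,0],
  [5,1.6,-0.6,0,0],
  [5,0,0,0,0],
  [5,0,0,0,0],
])

```text
t: 7.73
tcp_pos: [0.6934, -0.1166, 0.3265]
tool_rot: [0.878, 0.478, -0.015, -0.024]
force: [-0.4, 0.1, -2.1]
finger_gap: 0.173
```

```bash
cat >> h.py <<'E'
S=np.array([.573,-.018]); U=np.array([[.5476,.8368],[-.8368,.5476]])
from scipy.spatial.transform import Rotation as Rn
def st():
    s=manip.sense(); R=Rn.from_quat(s['tool_rot']).as_matrix(); p=np.array(s['tcp_pos'])
    print('t',round(s['t'],2),'tcp',p.round(4),'track',(U@(p[:2]-S)).round(4),'tool z (track)',(U@R[:2,2]).round(3),'jaw yaw',np.degrees(np.arctan2(R[1,1],R[0,1])).round(1),'F',np.round(s['force'],1))
    return s,p,R
def tr(P): return np.r_[U@(np.array(P[:2])-S),P[2]].round(4).tolist()
E
python3 - <<'E'
from h import *
st()
a=snapshot('scene'); b=snapshot('top')
for p in (a,b):
    for n in ['vial_center','paddle_foot','paddle_grip','seat']:
        print(n,[(round(x['score'],2),np.round(x['centre'],3).tolist(),tr(x['centre'])) for x in models.pinpoint(p,n)[:4]])
save(a,'s2'); im=cv2.imread('pics/s2.png'); cv2.imwrite('pics/s2c.png',cv2.resize(im[80:310,190:400],None,fx=2.6,fy=2.6,interpolation=cv2.INTER_CUBIC))
E
```

```text
t 7.73 tcp [ 0.6934 -0.1166  0.3265] track [-0.0166 -0.1548] tool z (track) [-0.005  0.056] jaw yaw -32.9 F [-0.4  0.1 -2.1]
vial_center [(0.95, [0.666, -0.083, 0.025], [-0.0035, -0.1139, 0.0253]), (0.16, [0.481, 0.039, 0.011], [-0.0024, 0.1085, 0.011])]
paddle_foot [(0.94, [0.525, 0.318, 0.002], [0.255, 0.2241, 0.0016]), (0.67, [0.684, -0.12, 0.18], [-0.0247, -0.1492, 0.18]), (0.65, [0.323, 0.286, 0.001], [0.1175, 0.3758, 0.0007])]
paddle_grip [(0.9, [0.534, 0.321, 0.147], [0.2625, 0.2179, 0.1466]), (0.87, [0.691, -0.114, 0.327], [-0.0155, -0.1516, 0.3273]), (0.67, [0.329, 0.289, 0.148], [0.1232, 0.3724, 0.1485])]
seat [(0.66, [0.569, -0.021, 0.029], [-0.0048, 0.0019, 0.0293])]
vial_center [(0.6, [0.457, -0.318, -0.0], [-0.3144, -0.0671, -0.0003]), (0.54, [0.664, -0.078, 0.029], [0.0003, -0.1091, 0.0292])]
paddle_foot [(0.64, [0.418, 0.408, 0.004], [0.2712, 0.3631, 0.0039]), (0.54, [0.533, 0.325, 0.001], [0.2647, 0.2212, 0.0006])]
paddle_grip [(0.71, [0.532, 0.322, 0.147], [0.2621, 0.2203, 0.1472])]
seat [(0.57, [0.585, 0.003, 0.16], [0.0238, 0.0013, 0.1602])]
```

View pics/s2c.png

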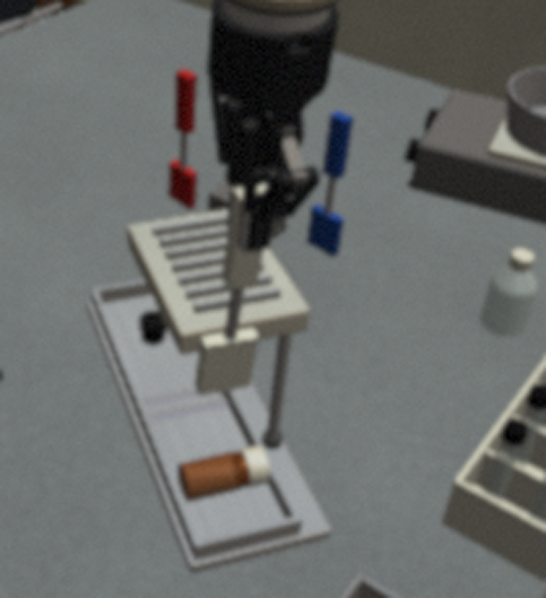

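Paddle held upright (blade at ~(228,362)), its face along the track, just beyond the vial's line; vial at ~(222,472).

jog_arm([
  [5,0.9,0,0,0],
  [5,0,0,-2,0],
  [5,0,0,-3,0],
  [5,0,0,-3,0],
  [5,0,0,-2,0],
  [5,0,0,-1,0],
  [5,0,0,0,0],
])

```text
t: 8.82
tcp_pos: [0.7048, -0.1189, 0.2196]
tool_rot: [0.879, 0.477, -0.01, -0.018]
force: [-0.3, -0.2, -1.3]
finger_gap: 0.17
```

Run:
```python
from h import *
s,p,R=st(); print(s['q'])
a=snapshot('scene')
for n in ['paddle_foot','paddle_grip']:
    print(n,[(round(x['score'],2),tr(x['centre'])) for x in models.pinpoint(a,n)[:4] if x['centre'][1]<.2])
```

```text
t 8.82 tcp [ 0.7048 -0.1189  0.2196] track [-0.0123 -0.1656] tool z (track) [-0.001  0.041] jaw yaw -33.0 F [-0.3 -0.2 -1.3]
[-0.32692859  0.68201161  1.1593531   0.00947266  1.34049066  0.24671932]
paddle_foot [(0.85, [-0.0176, -0.1623, 0.071])]
paddle_grip [(0.93, [-0.0147, -0.1634, 0.2213])]
```

jog_arm([
  [5,0.1,0.1,-1.5,0],
  [5,0,0,-1.5,0],
  [5,0,0,-1,0],
  [5,0,0,-0.5,0],
  [5,0,0,0,0],
])

```text
t: 9.38
tcp_pos: [0.7146, -0.1207, 0.1887]
tool_rot: [0.879, 0.477, -0.0, -0.007]
force: [-0.7, 0.8, -1.7]
finger_gap: 0.174
```

Run:
```python
from h import *
s,p,R=st()
a=snapshot('scene')
for n in ['paddle_foot','paddle_grip','vial_center']:
    print(n,[(round(x['score'],2),tr(x['centre'])) for x in models.pinpoint(a,n)[:4] if x['centre'][1]<.2])
```

```text
t 9.38 tcp [ 0.7146 -0.1207  0.1887] track [-0.0084 -0.1747] tool z (track) [0.006 0.013] jaw yaw -33.0 F [-0.7  0.8 -1.7]
paddle_foot [(0.93, [-0.0131, -0.178, 0.04]), (0.7, [-0.2176, 0.0234, -0.0022])]
paddle_grip [(0.78, [-0.01, -0.1714, 0.1912])]
vial_center [(0.82, [-0.0014, -0.1134, 0.0303])]
```

jog_arm([
  [5,-0.7,0.45,0.1,0],
  [5,-0.6,0.4,0,0],
  [5,0,0,0,0],
  [5,-0.1,0,-0.8,0],
  [5,-0.1,0,-0.8,0],
  [5,-0.1,0,-0.4,0],
  [5,0,0,0,0],
])

```text
t: 10.17
tcp_pos: [0.6977, -0.1112, 0.1716]
tool_rot: [0.879, 0.477, 0.001, -0.005]
force: [0.1, -0.3, -1.6]
finger_gap: 0.171
```

Run:
```python
from h import *
s,p,R=st()
a=snapshot('scene')
for n in ['paddle_foot','paddle_grip','vial_center']:
    print(n,[(round(x['score'],2),tr(x['centre'])) for x in models.pinpoint(a,n)[:4] if x['centre'][1]<.2])
```

```text
t 10.17 tcp [ 0.6977 -0.1112  0.1716] track [-0.0097 -0.1553] tool z (track) [0.008 0.008] jaw yaw -33.0 F [ 0.1 -0.3 -1.6]
paddle_foot [(0.87, [-0.0172, -0.156, 0.0227])]
paddle_grip [(0.65, [-0.0118, -0.1545, 0.1725])]
vial_center [(0.87, [-0.0037, -0.1163, 0.0278])]
```

jog_arm([
  [5,-0.05,0,-0.5,0],
  [5,0,0,0,0],
  [5,0,0,0,0],
  [5,-0.55,-0.84,0.1,0],
  [5,-0.55,-0.84,0.1,0],
  [5,-0.55,-0.84,0.1,0],
  [5,0,0,0,0],
], squeeze=22)

```text
t: 10.95
tcp_pos: [0.6847, -0.1349, 0.172]
tool_rot: [0.879, 0.477, 0.009, -0.005]
force: [0.9, 2.0, -2.0]
finger_gap: 0.173
```

Run:
```python
from h import *
s,p,R=st()
a=snapshot('scene')
for n in ['paddle_foot','paddle_grip','vial_center']:
    print(n,[(round(x['score'],2),tr(x['centre'])) for x in models.pinpoint(a,n)[:4] if x['centre'][1]<.2])
```

```text
t 10.95 tcp [ 0.6847 -0.1349  0.172 ] track [-0.0367 -0.1575] tool z (track) [0.021 0.001] jaw yaw -33.1 F [ 0.9  2.  -2. ]
paddle_foot [(0.81, [-0.0243, -0.1581, 0.0224])]
paddle_grip [(0.89, [-0.0346, -0.1536, 0.1765])]
vial_center [(0.63, [-0.0034, -0.1133, 0.0272])]
```

jog_arm([
  [5,-0.55,-0.84,-0.2,0],
  [5,-0.55,-0.84,-0.2,0],
  [5,-0.55,-0.84,-0.2,0],
  [5,-0.55,-0.84,-0.3,0],
  [5,0,0,0,0],
])

```text
t: 11.57
tcp_pos: [0.6687, -0.162, 0.1672]
tool_rot: [0.878, 0.478, 0.018, -0.006]
force: [0.3, 1.8, -1.2]
finger_gap: 0.17
```

Run:
```python
from h import *
s,p,R=st()
a=snapshot('scene')
for n in ['paddle_foot','paddle_grip']:
    print(n,[(round(x['score'],2),tr(x['centre'])) for x in models.pinpoint(a,n)[:4] if x['centre'][1]<.2])
```

```text
t 11.57 tcp [ 0.6687 -0.162   0.1672] track [-0.0681 -0.1589] tool z (track) [ 0.038 -0.007] jaw yaw -32.9 F [ 0.3  1.8 -1.2]
paddle_foot [(0.61, [-0.0247, -0.1622, 0.0209])]
paddle_grip [(0.91, [-0.0627, -0.1595, 0.1692])]
```

jog_arm([
  [5,-0.55,-0.84,-0.3,0],
  [5,-0.55,-0.84,-0.3,0],
  [5,-0.55,-0.84,-0.3,0],
  [5,-0.55,-0.84,-0.3,0],
  [5,-0.55,-0.84,-0.3,0],
  [5,0,0,0,0],
])

```text
t: 12.22
tcp_pos: [0.6472, -0.1969, 0.1558]
tool_rot: [0.877, 0.479, 0.027, -0.007]
force: [1.3, 1.3, 1.8]
finger_gap: 0.171
```

Run:
```python
from h import *
s,p,R=st()
a=snapshot('scene')
for n in ['paddle_foot','paddle_grip','vial_center']:
    print(n,[(round(x['score'],2),tr(x['centre'])) for x in models.pinpoint(a,n)[:4] if x['centre'][1]<.2])
save(a,'s3'); im=cv2.imread('pics/s3.png'); cv2.imwrite('pics/s3c.png',cv2.resize(im[150:310,190:350],None,fx=3.6,fy=3.6,interpolation=cv2.INTER_CUBIC))
```

```text
t 12.22 tcp [ 0.6472 -0.1969  0.1558] track [-0.1091 -0.1601] tool z (track) [ 0.053 -0.013] jaw yaw -32.7 F [1.3 1.3 1.8]
paddle_foot [(0.16, [-0.0963, -0.1545, 0.1583])]
paddle_grip [(0.87, [-0.098, -0.1606, 0.1585])]
vial_center [(0.8, [-0.0027, -0.1149, 0.0296])]
```

View pics/s3c.png

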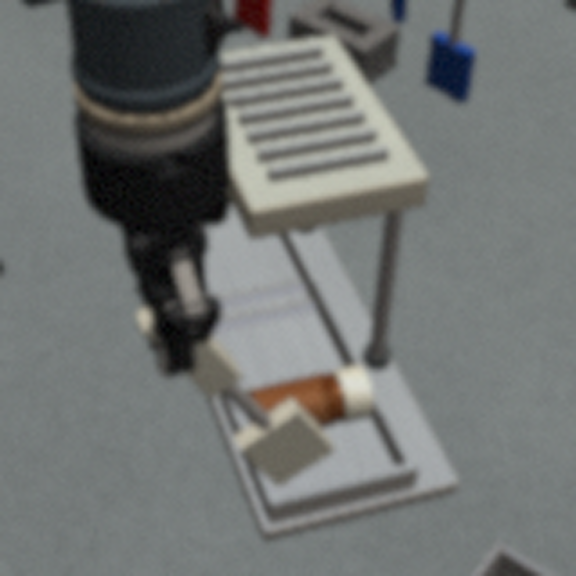

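Blade tilted in the trough (foot corners ~(278,482), (332,445)), behind the vial, handle leaning -x. The grip must be tightened now.

jog_arm([
  [5,0,0,0,0],
  [5,0,0,0,0],
], squeeze=115)

```text
t: 12.58
tcp_pos: [0.6477, -0.1964, 0.1559]
tool_rot: [0.877, 0.48, 0.025, -0.006]
force: [0.5, 1.0, 0.6]
finger_gap: 0.177
```

```bash
cat >> h.py <<'E'
def onplane(p,uv,y):  # intersect ray with vertical plane track y
    d=p['extrinsics'][:3,:3]@(np.linalg.inv(p['intrinsics'])@np.array([uv[0],uv[1],1.])); o=p['extrinsics'][:3,3]
    n=np.r_[U[1],0]; t=(y+U[1]@S-n@o)/(n@d); return tr(o+t*d)
E
python3 - <<'E'
from h import *
s,p,R=st()
a=snapshot('scene')
f=lambda u,v:(u/3.6+190,v/3.6+150)
for uv in ((278,482),(332,445),(240,435),(292,400)): print(onplane(a,f(*uv),-.154))
E
```

```text
t 12.58 tcp [ 0.6477 -0.1964  0.1559] track [-0.1084 -0.1602] tool z (track) [ 0.05  -0.014] jaw yaw -32.6 F [0.5 1.  0.6]
[-0.0349, -0.154, 0.0055]
[0.0013, -0.154, 0.0298]
[-0.0625, -0.154, 0.0626]
[-0.0291, -0.154, 0.084]
```

jog_arm([
  [5,0,0,0.4,0],
  [5,0.4,0.6,0.1,0],
  [5,0.4,0.6,0.1,0],
  [5,0.4,0.6,0.1,0],
  [5,0.3,0.5,0.1,0],
  [5,0,0,0,0],
])

```text
t: 13.13
tcp_pos: [0.6624, -0.1721, 0.1635]
tool_rot: [0.876, 0.481, 0.022, -0.006]
force: [0.1, 0.6, -1.1]
finger_gap: 0.171
```

Run:
```python
from h import *
s,p,R=st()
a=snapshot('scene')
for n in ['vial_center','paddle_foot','paddle_grip']:
    print(n,[(round(x['score'],2),tr(x['centre'])) for x in models.pinpoint(a,n)[:4] if x['centre'][1]<.2])
save(a,'s4'); im=cv2.imread('pics/s4.png'); cv2.imwrite('pics/s4c.png',cv2.resize(im[190:310,210:330],None,fx=5,fy=5,interpolation=cv2.INTER_CUBIC))
```

```text
t 13.13 tcp [ 0.6624 -0.1721  0.1635] track [-0.08   -0.1592] tool z (track) [ 0.045 -0.011] jaw yaw -32.5 F [ 0.1  0.6 -1.1]
vial_center [(0.67, [0.0008, -0.1156, 0.0272])]
paddle_foot [(0.77, [0.0012, -0.1596, 0.0359]), (0.39, [-0.2187, 0.0229, -0.0026])]
paddle_grip [(0.86, [-0.0687, -0.1592, 0.1666])]
```

View pics/s4c.png

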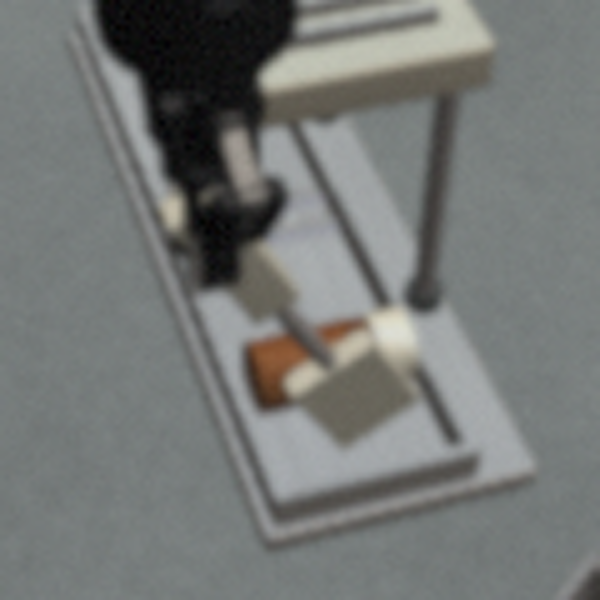

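The blade stands behind the vial (blade centre ~(357,395), vial ~(310,365)), roughly centred on it. Now the slow push begins.

jog_arm([
  [5,-0.5,0.33,-0.3,0],
  [5,-0.5,0.33,-0.1,0],
  [5,-0.42,0.28,0,0],
  [5,-0.42,0.28,0,0],
  [5,-0.42,0.28,0,0],
  [5,-0.42,0.28,0,0],
  [5,-0.42,0.28,0,0],
  [5,-0.42,0.28,0,0],
])

```text
t: 14.0
tcp_pos: [0.6217, -0.1493, 0.1584]
tool_rot: [0.877, 0.48, 0.021, -0.006]
force: [0.7, 0.0, -1.1]
finger_gap: 0.171
```

Run:
```python
from h import *
s,p,R=st()
a=snapshot('scene')
for n in ['vial_center','paddle_foot','paddle_grip']:
    print(n,[(round(x['score'],2),tr(x['centre'])) for x in models.pinpoint(a,n)[:4] if x['centre'][1]<.2])
```

```text
t 14.0 tcp [ 0.6217 -0.1493  0.1584] track [-0.0832 -0.1126] tool z (track) [ 0.043 -0.01 ] jaw yaw -32.7 F [ 0.7  0.  -1.1]
vial_center [(0.76, [-0.0022, -0.0895, 0.0294])]
paddle_foot [(0.87, [0.0011, -0.1134, 0.0286])]
paddle_grip [(0.87, [-0.0744, -0.1133, 0.1641])]
```

jog_arm([
  [5,-0.4,0.31,0.05,0],
  [5,-0.4,0.31,0.05,0],
  [5,-0.4,0.31,0.05,0],
  [5,-0.4,0.31,0.05,0],
  [5,-0.4,0.31,0.05,0],
  [5,-0.4,0.31,0,0],
  [5,-0.4,0.31,0,0],
  [5,-0.4,0.31,0,0],
])

```text
t: 14.87
tcp_pos: [0.589, -0.1236, 0.1616]
tool_rot: [0.877, 0.48, 0.022, -0.004]
force: [0.1, 0.1, -1.7]
finger_gap: 0.176
```

Run:
```python
from h import *
s,p,R=st()
a=snapshot('scene')
for n in ['vial_center','paddle_foot','paddle_grip']:
    print(n,[(round(x['score'],2),tr(x['centre'])) for x in models.pinpoint(a,n)[:4] if x['centre'][1]<.2])
save(a,'s5'); im=cv2.imread('pics/s5.png'); cv2.imwrite('pics/s5c.png',cv2.resize(im[170:290,200:320],None,fx=5,fy=5,interpolation=cv2.INTER_CUBIC))
```

```text
t 14.87 tcp [ 0.589  -0.1236  0.1616] track [-0.0796 -0.0712] tool z (track) [ 0.044 -0.013] jaw yaw -32.7 F [ 0.1  0.1 -1.7]
vial_center [(0.49, [-0.0016, -0.0497, 0.0285])]
paddle_foot []
paddle_grip [(0.59, [-0.0711, -0.0714, 0.1687])]
```

View pics/s5c.png

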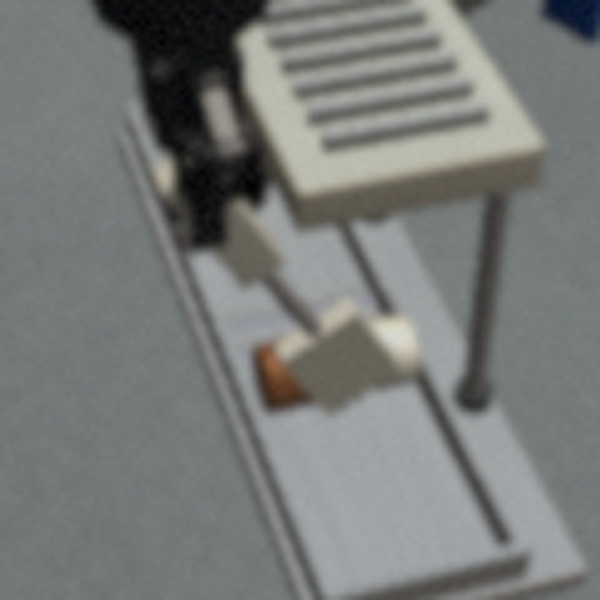

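Blade pushes squarely behind the vial (blade ~(340,355), vial ends ~(265,375) and (400,345)); the bars lie just ahead at ~(270,315).

jog_arm([
  [5,-0.34,0.22,0,0],
  [5,-0.34,0.22,0,0],
  [5,-0.34,0.22,0,0],
  [5,-0.34,0.22,0,0],
  [5,-0.34,0.22,0,0],
  [5,-0.34,0.22,0,0],
  [5,-0.34,0.22,0,0],
  [5,0,0,0,0],
])

```text
t: 15.73
tcp_pos: [0.5642, -0.1079, 0.1616]
tool_rot: [0.877, 0.479, 0.023, -0.004]
force: [-0.5, -0.3, -1.2]
finger_gap: 0.172
```

Run:
```python
from h import *
s,p,R=st()
a=snapshot('scene')
for n in ['vial_center','paddle_foot','paddle_grip']:
    print(n,[(round(x['score'],2),tr(x['centre'])) for x in models.pinpoint(a,n)[:4] if x['centre'][1]<.2])
```

```text
t 15.73 tcp [ 0.5642 -0.1079  0.1616] track [-0.08   -0.0418] tool z (track) [ 0.044 -0.015] jaw yaw -32.7 F [-0.5 -0.3 -1.2]
vial_center [(0.62, [0.0, -0.0174, 0.0304])]
paddle_foot [(0.94, [0.0051, -0.0446, 0.0355])]
paddle_grip [(0.68, [-0.0704, -0.0424, 0.161])]
```

jog_arm([
  [5,-0.22,0.14,0,0],
  [5,-0.22,0.14,0,0],
  [5,-0.22,0.14,0,0],
  [5,0,0,0,0],
])

```text
t: 16.27
tcp_pos: [0.5593, -0.1048, 0.1619]
tool_rot: [0.878, 0.479, 0.024, -0.002]
force: [0.5, 0.4, -1.3]
finger_gap: 0.174
```

Run:
```python
from h import *
s,p,R=st()
for c in ('scene','top'):
  a=snapshot(c)
  for n in ['vial_center','paddle_foot','seat','track']:
    print(n,[(round(x['score'],2),tr(x['centre'])) for x in models.pinpoint(a,n)[:4] if x['centre'][1]<.2])
```

```text
t 16.27 tcp [ 0.5593 -0.1048  0.1619] track [-0.0802 -0.036 ] tool z (track) [ 0.044 -0.019] jaw yaw -32.8 F [ 0.5  0.4 -1.3]
vial_center [(0.69, [-0.001, -0.0144, 0.0303])]
paddle_foot [(0.86, [0.0057, -0.0394, 0.0363])]
seat [(0.68, [-0.0057, 0.0005, 0.0292])]
track [(0.72, [-0.0018, -0.0008, 0.001])]
vial_center []
paddle_foot []
seat [(0.79, [-0.0023, 0.0006, 0.0298])]
track [(0.61, [-0.0024, -0.0018, 0.0036])]
```

jog_arm([
  [5,-0.22,0.14,0,0],
  [5,-0.22,0.14,0,0],
  [5,0,0,0,0],
  [5,0,0,0,0],
])

```text
t: 17.1
tcp_pos: [0.5552, -0.1022, 0.162]
tool_rot: [0.878, 0.479, 0.024, -0.002]
force: [0.2, 0.7, -0.3]
finger_gap: 0.176
```

Run:
```python
from h import *
s,p,R=st()
a=snapshot('scene')
for n in ['vial_center','paddle_foot']:
    print(n,[(round(x['score'],2),tr(x['centre'])) for x in models.pinpoint(a,n)[:4] if x['centre'][1]<.2])
```

```text
t 17.1 tcp [ 0.5552 -0.1022  0.162 ] track [-0.0802 -0.0312] tool z (track) [ 0.044 -0.02 ] jaw yaw -32.8 F [ 0.2  0.7 -0.3]
vial_center [(0.43, [-0.0015, 0.0013, 0.0286])]
paddle_foot [(0.88, [0.0026, -0.0348, 0.0324])]
```

The vial dropped in (jumped from -14 mm to ~+1 mm). Back off along the track.

jog_arm([
  [5,0.6,-0.4,0,0],
  [5,1.2,-0.8,0,0],
  [5,1.5,-1.0,0,0],
  [5,1.5,-1.0,0,0],
  [5,1.5,-1.0,0,0],
  [5,1.5,-1.0,0,0],
  [5,1.2,-0.8,0,0],
  [5,0.2,-0.1,0,0],
])

```text
t: 17.92
tcp_pos: [0.6529, -0.1673, 0.1619]
tool_rot: [0.877, 0.479, 0.024, -0.001]
force: [1.0, -0.1, -1.3]
finger_gap: 0.171
```

Run:
```python
from h import *
s,p,R=st()
a=snapshot('scene')
for n in ['vial_center','paddle_foot','paddle_grip','bung']:
    print(n,[(round(x['score'],2),tr(x['centre'])) for x in models.pinpoint(a,n)[:4] if x['centre'][1]<.2])
save(a,'s6'); im=cv2.imread('pics/s6.png'); cv2.imwrite('pics/s6c.png',cv2.resize(im[170:310,190:330],None,fx=4.2,fy=4.2,interpolation=cv2.INTER_CUBIC))
```

```text
t 17.92 tcp [ 0.6529 -0.1673  0.1619] track [-0.0812 -0.1486] tool z (track) [ 0.044 -0.021] jaw yaw -32.8 F [ 1.  -0.1 -1.3]
vial_center [(0.49, [-0.0001, -0.0017, 0.0272])]
paddle_foot [(0.83, [0.0019, -0.1535, 0.0342])]
paddle_grip [(0.87, [-0.0717, -0.1479, 0.1673])]
bung [(0.46, [-0.3182, -0.0641, 0.0031])]
```

View pics/s6c.png

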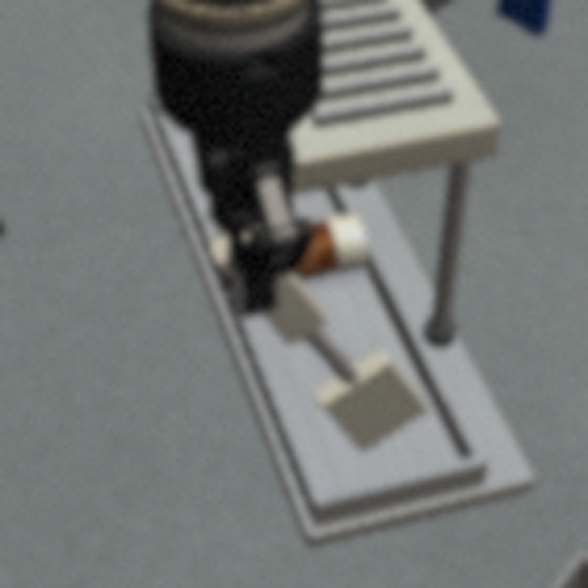

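The vial sits between the bars under the panel ((320,247), cap (350,240)), and the paddle is clear at the far end. The trough wall is too low to straighten the tilted blade against, so I'll straighten it against the 45 mm caddy side. Lift first.

jog_arm([
  [5,0.2,-0.2,2,0],
  [5,0.2,-0.2,3.3,0],
  [5,0.2,-0.2,3.3,0],
  [5,0.1,-0.1,3.3,0],
  [5,0.1,-0.1,3.3,0],
  [5,0,0,3.3,0],
  [5,0,0,3.3,0],
  [5,0,0,3,0],
])

```text
t: 18.83
tcp_pos: [0.6407, -0.1619, 0.4076]
tool_rot: [0.876, 0.481, 0.012, -0.019]
force: [1.3, -0.1, -1.3]
finger_gap: 0.172
```

jog_arm([
  [5,-1,1.4,0.4,0.03],
  [5,-2,2.8,0.4,0.08],
  [5,-2,2.8,0.4,0.08],
  [5,-2,2.8,0.4,0.08],
  [5,-2,2.8,0.4,0.08],
  [5,-2,2.8,0.4,0.08],
  [5,-2,2.8,0.4,0.08],
  [5,-2,2.8,0.4,0.06],
])

```text
t: 19.5
tcp_pos: [0.4809, 0.0525, 0.4484]
tool_rot: [0.698, 0.715, 0.012, -0.016]
force: [0.7, 0.7, -1.0]
finger_gap: 0.174
```

jog_arm([
  [5,-1.8,2.2,0,0],
  [5,-1.8,2.2,0,0],
  [5,-1.0,1.5,-2,0],
  [5,0,0,-3.3,0],
  [5,0,0,-3.3,0],
  [5,0,0,-3.3,0],
  [5,0,0,-3.3,0],
  [5,0,0,-2.5,-0.02],
])

```text
t: 20.17
tcp_pos: [0.418, 0.1239, 0.2752]
tool_rot: [0.699, 0.715, 0.021, -0.01]
force: [-0.1, -0.0, -1.1]
finger_gap: 0.171
```

jog_arm([
  [5,0,0,-1,0],
  [5,0,0,0,0],
])

```text
t: 20.33
tcp_pos: [0.4105, 0.1245, 0.2598]
tool_rot: [0.699, 0.715, 0.016, -0.015]
force: [0.1, 0.0, -0.9]
finger_gap: 0.17
```

Run:
```python
from h import *
s,p,R=st(); print(R[:,2].round(3),s['q'])
for c in('scene','top'):
  a=snapshot(c)
  for n in ['slot','paddle_foot','paddle_grip','caddy','vial_center']:
    print(n,[(round(x['score'],2),np.round(x['centre'],3).tolist()) for x in models.pinpoint(a,n)[:5]])
  save(a,c[0]+'7')
im=cv2.imread('pics/s7.png')[70:230,180:360];im2=cv2.imread('pics/t7.png')[130:330,90:290]
cv2.imwrite('pics/c7.png',np.hstack([cv2.resize(im,(400,356),interpolation=cv2.INTER_CUBIC),cv2.resize(im2,(356,356),interpolation=cv2.INTER_CUBIC)]))
```

```text
t 20.33 tcp [0.4105 0.1245 0.2598] track [0.0302 0.214 ] tool z (track) [0.037 0.022] jaw yaw 1.3 F [ 0.1  0.  -0.9]
[ 0.001  0.043 -0.999] [ 1.65464330e-03  2.15499539e-01  1.87081233e+00  4.96486583e-02
  1.05435199e+00 -4.61864871e-02]
slot [(0.85, [0.432, 0.304, 0.01]), (0.33, [0.48, 0.037, 0.011])]
paddle_foot [(0.84, [0.323, 0.289, 0.001]), (0.71, [0.422, 0.413, -0.005]), (0.68, [0.411, 0.206, 0.134]), (0.59, [0.528, 0.319, 0.004])]
paddle_grip [(0.65, [0.409, 0.137, 0.262]), (0.59, [0.42, 0.405, 0.149]), (0.58, [0.326, 0.288, 0.149])]
caddy [(0.74, [0.427, 0.3, -0.004])]
vial_center [(0.64, [0.573, -0.017, 0.026]), (0.47, [0.454, -0.316, 0.003])]
slot [(0.64, [0.428, 0.301, 0.008]), (0.61, [0.439, -0.192, -0.001])]
paddle_foot [(0.91, [0.418, 0.41, 0.004]), (0.73, [0.529, 0.324, 0.002])]
paddle_grip [(0.72, [0.42, 0.412, 0.153]), (0.67, [0.326, 0.287, 0.152]), (0.59, [0.531, 0.323, 0.148])]
caddy [(0.96, [0.426, 0.301, -0.004])]
vial_center []
```

View pics/c7.png

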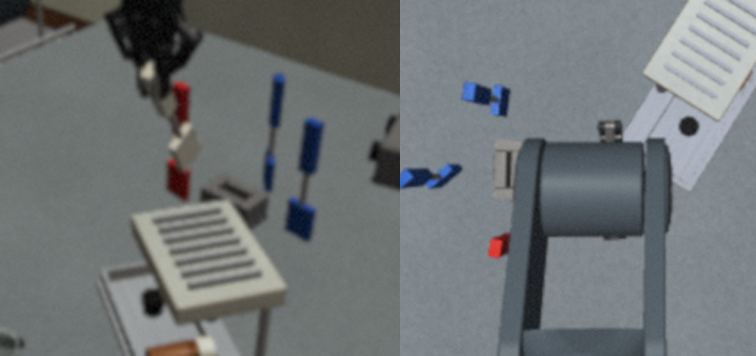

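The paddle hangs tilted beside the caddy, leaning toward the track. The vial is still at its seat (0.573,-0.017).

jog_arm([
  [5,1.2,0,-1,0],
  [5,0.6,0,-2,0],
  [5,0.3,0,-2.5,0],
  [5,0.3,0,-2.5,0],
  [5,0.3,0,-1.5,0],
  [5,0,0,0,0],
  [5,0,0,0,0],
])

```text
t: 21.52
tcp_pos: [0.4456, 0.1242, 0.1664]
tool_rot: [0.699, 0.715, 0.022, -0.009]
force: [0.4, 0.3, 0.3]
finger_gap: 0.169
```

Run:
```python
from h import *
s,p,R=st(); print(R[:,2].round(3))
a=snapshot('scene')
for n in ['paddle_foot','paddle_grip']:
    print(n,[(round(x['score'],2),np.round(x['centre'],3).tolist()) for x in models.pinpoint(a,n)[:5]])
```

```text
t 21.52 tcp [0.4456 0.1242 0.1664] track [0.0492 0.1845] tool z (track) [0.046 0.008] jaw yaw 1.3 F [0.4 0.3 0.3]
[ 0.018  0.043 -0.999]
paddle_foot [(0.87, [0.527, 0.32, 0.004]), (0.75, [0.417, 0.41, -0.003]), (0.57, [0.325, 0.29, 0.002]), (0.45, [0.444, 0.134, 0.168])]
paddle_grip [(0.86, [0.534, 0.32, 0.148]), (0.71, [0.446, 0.138, 0.17]), (0.65, [0.424, 0.409, 0.151])]
```

jog_arm([
  [5,-0.6,0,-1,0],
  [5,-0.2,0.5,-0.9,0],
  [5,0,1,0,0],
  [5,0,1,0,0],
  [5,0,0.8,0,0],
  [5,0,0,0,0],
  [5,0,0,0,0],
])

```text
t: 22.25
tcp_pos: [0.443, 0.1603, 0.1562]
tool_rot: [0.698, 0.715, 0.029, -0.002]
force: [0.8, -0.4, -1.7]
finger_gap: 0.174
```

Run:
```python
from h import *
s,p,R=st(); print(R[:,2].round(3))
a=snapshot('scene')
for n in ['paddle_foot','paddle_grip']:
    print(n,[(round(x['score'],2),np.round(x['centre'],3).tolist()) for x in models.pinpoint(a,n)[:5]])
save(a,'s8'); im=cv2.imread('pics/s8.png'); cv2.imwrite('pics/s8c.png',cv2.resize(im[80:230,210:360],None,fx=3.5,fy=3.5,interpolation=cv2.INTER_CUBIC))
```

```text
t 22.25 tcp [0.443  0.1603 0.1562] track [0.0781 0.2064] tool z (track) [ 0.058 -0.008] jaw yaw 1.3 F [ 0.8 -0.4 -1.7]
[ 0.039  0.044 -0.998]
paddle_foot [(0.68, [0.528, 0.318, -0.001]), (0.61, [0.325, 0.288, -0.0]), (0.57, [0.419, 0.41, -0.003]), (0.53, [0.444, 0.244, 0.028]), (0.5, [0.482, 0.039, 0.012])]
paddle_grip [(0.77, [0.419, 0.405, 0.154]), (0.71, [0.532, 0.32, 0.148]), (0.51, [0.442, 0.172, 0.16])]
```

View pics/s8c.png

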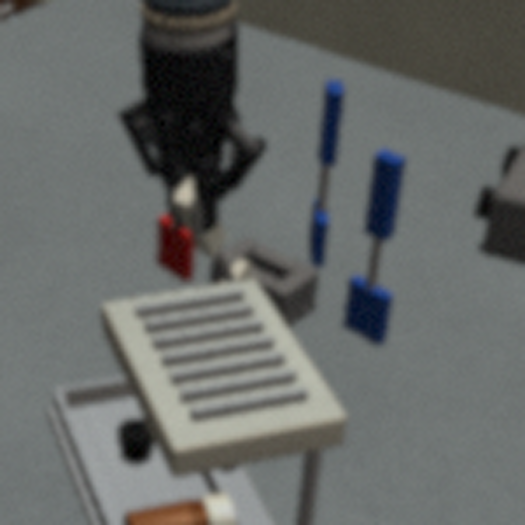

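jog_arm([
  [5,-0.3,0,-0.8,0],
  [5,0,0,0,0],
  [5,0,0,0,0],
  [5,0,0.9,0,0],
  [5,0,0.9,0.1,0],
  [5,0,0.9,0.2,0],
  [5,0,0.9,0.3,0],
  [5,0,0,0,0],
], squeeze=22)

```text
t: 23.07
tcp_pos: [0.4408, 0.1911, 0.155]
tool_rot: [0.697, 0.717, 0.024, 0.003]
force: [-0.1, -3.3, -1.6]
finger_gap: 0.171
```

Run:
```python
from h import *
s,p,R=st(); print(R[:,2].round(3))
a=snapshot('scene')
for n in ['paddle_foot','paddle_grip']:
    print(n,[(round(x['score'],2),np.round(x['centre'],3).tolist()) for x in models.pinpoint(a,n)[:5]])
```

```text
t 23.07 tcp [0.4408 0.1911 0.155 ] track [0.1026 0.2251] tool z (track) [ 0.045 -0.015] jaw yaw 1.6 F [-0.1 -3.3 -1.6]
[ 0.038  0.03  -0.999]
paddle_foot [(0.68, [0.445, 0.25, 0.018]), (0.63, [0.42, 0.409, -0.001]), (0.58, [0.528, 0.318, 0.001]), (0.54, [0.325, 0.287, 0.002]), (0.48, [0.44, 0.198, 0.157])]
paddle_grip [(0.78, [0.327, 0.291, 0.151]), (0.68, [0.534, 0.322, 0.149]), (0.66, [0.436, 0.201, 0.158]), (0.62, [0.42, 0.407, 0.152]), (0.57, [0.453, -0.315, 0.001])]
```

jog_arm([
  [5,0,0.9,0.2,0],
  [5,0,0.9,0.2,0],
  [5,0,0.9,0.2,0],
  [5,0,0.9,0.2,0],
  [5,0,0.9,0.1,0],
  [5,0,0,0,0],
])

```text
t: 23.72
tcp_pos: [0.4391, 0.2305, 0.1634]
tool_rot: [0.697, 0.717, 0.018, 0.005]
force: [0.4, -0.4, -1.0]
finger_gap: 0.173
```

Run:
```python
from h import *
s,p,R=st(); print(R[:,2].round(3))
a=snapshot('scene')
for n in ['paddle_foot','paddle_grip']:
    print(n,[(round(x['score'],2),np.round(x['centre'],3).tolist()) for x in models.pinpoint(a,n)[:6]])
```

```text
t 23.72 tcp [0.4391 0.2305 0.1634] track [0.1346 0.2481] tool z (track) [ 0.033 -0.016] jaw yaw 1.6 F [ 0.4 -0.4 -1. ]
[ 0.031  0.018 -0.999]
paddle_foot [(0.77, [0.42, 0.411, 0.001]), (0.73, [0.529, 0.319, -0.003]), (0.71, [0.326, 0.288, 0.002]), (0.62, [0.444, 0.248, 0.015])]
paddle_grip [(0.98, [0.536, 0.321, 0.15]), (0.79, [0.328, 0.289, 0.148]), (0.74, [0.422, 0.405, 0.157]), (0.51, [0.438, 0.234, 0.163])]
```

jog_arm([
  [5,0,0.8,0,0],
  [5,0,0.7,0,0],
  [5,0,0,0,0],
])

```text
t: 24.12
tcp_pos: [0.4381, 0.2417, 0.1626]
tool_rot: [0.697, 0.717, 0.014, 0.006]
force: [0.7, -3.2, -1.3]
finger_gap: 0.173
```

Run:
```python
from h import *
s,p,R=st(); print(R[:,2].round(3))
a=snapshot('scene')
for n in ['paddle_foot','paddle_grip']:
    print(n,[(round(x['score'],2),np.round(x['centre'],3).tolist()) for x in models.pinpoint(a,n)[:6]])
```

```text
t 24.12 tcp [0.4381 0.2417 0.1626] track [0.1434 0.2551] tool z (track) [ 0.025 -0.017] jaw yaw 1.6 F [ 0.7 -3.2 -1.3]
[ 0.028  0.012 -1.   ]
paddle_foot [(0.77, [0.529, 0.32, 0.002]), (0.69, [0.324, 0.288, -0.001]), (0.54, [0.447, 0.248, 0.016]), (0.47, [0.418, 0.412, -0.002])]
paddle_grip [(0.9, [0.536, 0.32, 0.147]), (0.75, [0.436, 0.245, 0.165]), (0.67, [0.328, 0.29, 0.151]), (0.52, [0.42, 0.405, 0.152])]
```

jog_arm([
  [5,0,0.15,0,0],
  [5,0,0,0,0],
  [5,0,-0.8,0,0],
  [5,0,-0.8,2,0],
  [5,0,0,3.5,0],
  [5,0,0,3.5,0],
  [5,0,0,3.5,0],
  [5,0,0,3.5,0],
], squeeze=110)

```text
t: 24.93
tcp_pos: [0.4309, 0.2278, 0.32]
tool_rot: [0.701, 0.713, 0.011, -0.007]
force: [-0.5, 1.0, -1.2]
finger_gap: 0.173
```

jog_arm([
  [5,0,0,3,-0.1],
  [5,0,0.5,2,-0.12],
  [5,0,0.5,0.3,-0.12],
  [5,0,0.5,0.3,-0.12],
  [5,0,0.5,0.2,-0.12],
  [5,0,0.5,0.2,-0.12],
  [5,0,0.5,0.2,-0.12],
  [5,0,0.5,0.2,-0.12],
])

```text
t: 25.6
tcp_pos: [0.433, 0.2715, 0.3997]
tool_rot: [0.953, 0.301, 0.032, -0.005]
force: [0.9, 0.1, -0.9]
finger_gap: 0.169
```

jog_arm([
  [5,0,0.5,0.2,-0.12],
  [5,0,0.5,0.2,-0.12],
  [5,0,0.5,0.2,-0.12],
  [5,0,0.5,0.2,-0.12],
  [5,0,0.5,0.2,-0.12],
  [5,0,0.3,0.2,-0.08],
  [5,0,0,0,0],
])

```text
t: 26.18
tcp_pos: [0.4294, 0.3078, 0.4118]
tool_rot: [0.998, -0.05, 0.031, -0.007]
force: [-0.1, 0.4, -1.0]
finger_gap: 0.171
```

Run:
```python
from h import *
s,p,R=st(); print(R[:,2].round(3),s['q'])
for c in('scene','top'):
  a=snapshot(c)
  for n in ['paddle_foot','paddle_grip','slot']:
    print(n,[(round(x['score'],2),np.round(x['centre'],3).tolist()) for x in models.pinpoint(a,n)[:6]])
```

```text
t 26.18 tcp [0.4294 0.3078 0.4118] track [0.194  0.2986] tool z (track) [ 0.044 -0.047] jaw yaw -95.7 F [-0.1  0.4 -1. ]
[ 0.063  0.011 -0.998] [ 0.41932477  0.20001008  1.44445648 -0.01585265  1.43495408  2.0910845 ]
paddle_foot [(0.97, [0.448, 0.307, 0.26]), (0.79, [0.528, 0.317, 0.001]), (0.77, [0.418, 0.408, 0.001]), (0.73, [0.325, 0.288, -0.002]), (0.46, [0.43, 0.304, 0.013])]
paddle_grip [(0.96, [0.534, 0.322, 0.147]), (0.65, [0.427, 0.31, 0.412]), (0.6, [0.325, 0.291, 0.148]), (0.59, [0.42, 0.406, 0.151])]
slot [(0.71, [0.432, 0.303, 0.008])]
paddle_foot [(0.65, [0.446, 0.308, 0.264]), (0.65, [0.331, 0.293, -0.003]), (0.61, [0.532, 0.326, 0.001])]
paddle_grip [(0.63, [0.433, 0.305, 0.416]), (0.63, [0.532, 0.324, 0.148]), (0.61, [0.326, 0.288, 0.152])]
slot [(0.59, [0.429, 0.302, 0.009])]
```

jog_arm([
  [5,-1.0,-0.2,0,0.03],
  [5,-0.9,-0.2,-1,0.03],
  [5,0,0,-3,0],
  [5,0,0,-3.3,0],
  [5,0,0,-3.3,0],
  [5,0,0.1,-3,0],
  [5,0,0.2,-2,0],
  [5,0,0,0,0],
])

```text
t: 27.25
tcp_pos: [0.4118, 0.305, 0.2543]
tool_rot: [0.999, -0.017, 0.037, -0.01]
force: [-0.8, 0.6, -1.8]
finger_gap: 0.177
```

Run:
```python
from h import *
s,p,R=st(); print(R[:,2].round(3))
for c in('scene','top'):
  a=snapshot(c)
  for n in ['paddle_foot','paddle_grip','slot']:
    print(n,[(round(x['score'],2),np.round(x['centre'],3).tolist()) for x in models.pinpoint(a,n)[:6]])
```

```text
t 27.25 tcp [0.4118 0.305  0.2543] track [0.182  0.3117] tool z (track) [ 0.056 -0.052] jaw yaw -91.9 F [-0.8  0.6 -1.8]
[ 0.074  0.019 -0.997]
paddle_foot [(0.96, [0.324, 0.29, 0.003]), (0.69, [0.419, 0.408, 0.001]), (0.56, [0.432, 0.308, 0.105]), (0.19, [0.571, -0.022, 0.027])]
paddle_grip [(0.84, [0.412, 0.306, 0.256]), (0.82, [0.329, 0.287, 0.146]), (0.79, [0.419, 0.408, 0.154]), (0.63, [0.534, 0.323, 0.148])]
slot [(0.83, [0.429, 0.304, 0.01])]
paddle_foot [(0.71, [0.329, 0.294, -0.002]), (0.65, [0.437, 0.313, 0.115]), (0.56, [0.534, 0.324, -0.002])]
paddle_grip [(0.89, [0.531, 0.322, 0.149]), (0.78, [0.327, 0.287, 0.151]), (0.48, [0.417, 0.308, 0.263])]
slot [(0.6, [0.428, 0.302, 0.006])]
```

jog_arm([
  [5,-0.5,-0.6,0,0],
  [5,0,0,-2,0],
  [5,0,0,-2,0],
  [5,0,0,-0.6,0],
  [5,0,0,0,0],
  [5,0,0,0,0],
])

```text
t: 28.15
tcp_pos: [0.4113, 0.3, 0.2179]
tool_rot: [0.999, -0.017, 0.047, -0.014]
force: [0.6, -0.5, -1.4]
finger_gap: 0.173
```

Run:
```python
from h import *
s,p,R=st(); print(R[:,2].round(3))
for c in('scene','top'):
  a=snapshot(c)
  for n in ['paddle_foot','paddle_grip','slot']:
    print(n,[(round(x['score'],2),np.round(x['centre'],3).tolist()) for x in models.pinpoint(a,n)[:6]])
  save(a,c[0]+'9')
im=cv2.imread('pics/s9.png')[90:190,230:340];im2=cv2.imread('pics/t9.png')[170:270,100:200]
cv2.imwrite('pics/c9.png',np.hstack([cv2.resize(im,(440,400),interpolation=cv2.INTER_CUBIC),cv2.resize(im2,(350,400),interpolation=cv2.INTER_CUBIC)]))
```

```text
t 28.15 tcp [0.4113 0.3    0.2179] track [0.1776 0.3094] tool z (track) [ 0.075 -0.065] jaw yaw -91.9 F [ 0.6 -0.5 -1.4]
[ 0.095  0.027 -0.995]
paddle_foot [(0.91, [0.527, 0.32, 0.003]), (0.67, [0.42, 0.41, -0.003]), (0.56, [0.326, 0.288, -0.001])]
paddle_grip [(0.8, [0.41, 0.303, 0.22]), (0.8, [0.417, 0.409, 0.152]), (0.8, [0.327, 0.287, 0.149]), (0.61, [0.532, 0.318, 0.148])]
slot [(0.73, [0.431, 0.304, 0.009])]
paddle_foot [(0.85, [0.327, 0.293, -0.002]), (0.75, [0.53, 0.322, -0.001]), (0.56, [0.436, 0.305, 0.075]), (0.3, [0.574, -0.02, 0.027])]
paddle_grip [(0.87, [0.531, 0.324, 0.149]), (0.77, [0.323, 0.289, 0.15]), (0.64, [0.436, -0.192, -0.0]), (0.48, [0.416, 0.3, 0.222])]
slot [(0.6, [0.427, 0.302, 0.008])]
```

View pics/c9.png

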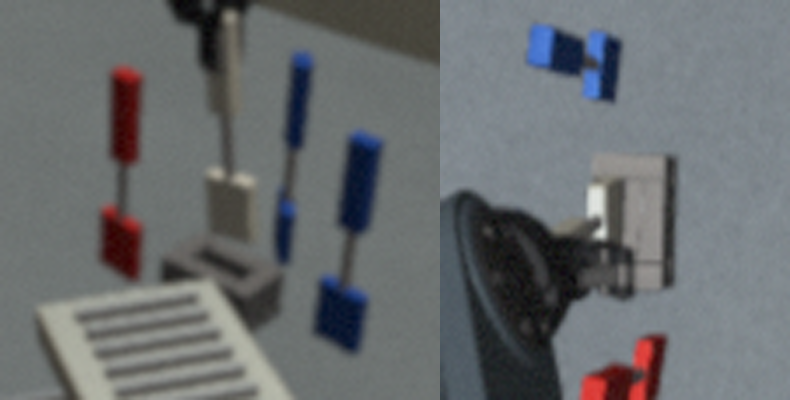

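Blade hangs just above the slot (blade bottom ~(232,240), slot ~(222,255)), leaning a few degrees; shift ~6 mm and lower.

jog_arm([
  [5,-0.6,-0.1,0,0],
  [5,0,0,-1,0],
  [5,0,0,-0.8,0],
  [5,0,0,0,0],
  [5,0,0,0,0],
])

```text
t: 28.97
tcp_pos: [0.4046, 0.2994, 0.2001]
tool_rot: [0.999, -0.017, 0.049, -0.015]
force: [-0.0, 0.2, -0.9]
finger_gap: 0.171
```

Run:
```python
from h import *
s,p,R=st(); print(R[:,2].round(3))
for c in('scene','top'):
  a=snapshot(c)
  for n in ['paddle_foot','paddle_grip','slot']:
    print(n,[(round(x['score'],2),np.round(x['centre'],3).tolist()) for x in models.pinpoint(a,n)[:6]])
  save(a,c[0]+'10')
im=cv2.imread('pics/s10.png')[90:190,230:340];im2=cv2.imread('pics/t10.png')[170:270,100:200]
cv2.imwrite('pics/c10.png',np.hstack([cv2.resize(im,(440,400),interpolation=cv2.INTER_CUBIC),cv2.resize(im2,(350,400),interpolation=cv2.INTER_CUBIC)]))
```

```text
t 28.97 tcp [0.4046 0.2994 0.2001] track [0.1734 0.3147] tool z (track) [ 0.077 -0.066] jaw yaw -91.8 F [-0.   0.2 -0.9]
[ 0.097  0.028 -0.995]
paddle_foot [(0.74, [0.325, 0.288, -0.001]), (0.72, [0.426, 0.302, 0.052]), (0.57, [0.53, 0.319, -0.002]), (0.51, [0.415, 0.408, 0.001])]
paddle_grip [(0.91, [0.328, 0.29, 0.149]), (0.65, [0.404, 0.305, 0.201]), (0.59, [0.419, 0.404, 0.155])]
slot [(0.9, [0.43, 0.303, 0.01])]
paddle_foot [(0.89, [0.332, 0.291, 0.001]), (0.63, [0.429, 0.306, 0.056]), (0.58, [0.532, 0.324, -0.001]), (0.45, [0.417, 0.411, 0.007])]
paddle_grip [(0.87, [0.53, 0.322, 0.15]), (0.71, [0.326, 0.288, 0.151]), (0.68, [0.42, 0.412, 0.152]), (0.55, [0.407, 0.302, 0.204])]
slot [(0.88, [0.428, 0.3, 0.008])]
```

View pics/c10.png

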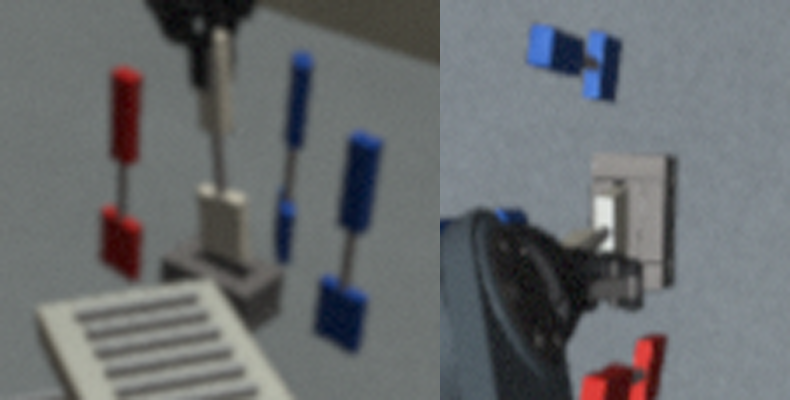

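The blade is lined up with the slot. Lower into it.

jog_arm([
  [5,0.1,-0.1,-0.7,0],
  [5,0,0,-0.7,0],
  [5,0,0,-0.7,0],
  [5,0,0,0,0],
])

```text
t: 29.7
tcp_pos: [0.4067, 0.2985, 0.1782]
tool_rot: [0.998, -0.017, 0.05, -0.016]
force: [-0.3, 0.8, -0.9]
finger_gap: 0.172
```

jog_arm([
  [5,0,0,-0.6,0],
  [5,0,0,-0.5,0],
  [5,0,0,0,0],
  [5,0,0,0,0],
  [5,0.7,0.05,0,0],
  [5,0.7,0.05,0,0],
  [5,0,0,0,0],
], squeeze=22)

```text
t: 30.28
tcp_pos: [0.4121, 0.2976, 0.1623]
tool_rot: [0.999, -0.018, 0.038, -0.012]
force: [-1.2, 0.9, -0.9]
finger_gap: 0.171
```

Run:
```python
from h import *
s,p,R=st(); print(R[:,2].round(3))
for c in('scene','top'):
  a=snapshot(c)
  for n in ['paddle_foot','paddle_grip']:
    print(n,[(round(x['score'],2),np.round(x['centre'],3).tolist()) for x in models.pinpoint(a,n)[:6]])
```

```text
t 30.28 tcp [0.4121 0.2976 0.1623] track [0.176  0.3074] tool z (track) [ 0.061 -0.051] jaw yaw -92.0 F [-1.2  0.9 -0.9]
[ 0.076  0.024 -0.997]
paddle_foot [(0.81, [0.432, 0.3, 0.015]), (0.58, [0.527, 0.32, 0.002]), (0.57, [0.322, 0.285, -0.001]), (0.56, [0.422, 0.41, -0.001])]
paddle_grip [(0.92, [0.535, 0.319, 0.15]), (0.81, [0.424, 0.405, 0.155]), (0.72, [0.326, 0.293, 0.149]), (0.56, [0.414, 0.299, 0.162])]
paddle_foot [(0.73, [0.331, 0.292, -0.002]), (0.56, [0.531, 0.323, -0.002]), (0.47, [0.432, 0.305, 0.016]), (0.21, [0.434, -0.19, 0.0])]
paddle_grip [(0.69, [0.533, 0.32, 0.148]), (0.58, [0.326, 0.289, 0.151]), (0.48, [0.421, 0.412, 0.149]), (0.42, [0.415, 0.297, 0.167])]
```

jog_arm([
  [5,0.7,0.15,0,0],
  [5,0.7,0.1,0,0],
  [5,0.6,0.1,0,0],
  [5,0,0,0,0],
])

```text
t: 30.92
tcp_pos: [0.4207, 0.2986, 0.1604]
tool_rot: [0.999, -0.018, 0.025, -0.009]
force: [-1.4, 0.4, -2.2]
finger_gap: 0.176
```

Run:
```python
from h import *
s,p,R=st(); print(R[:,2].round(3))
for c in('scene','top'):
  a=snapshot(c)
  for n in ['paddle_foot','paddle_grip']:
    print(n,[(round(x['score'],2),np.round(x['centre'],3).tolist()) for x in models.pinpoint(a,n)[:6]])
```

```text
t 30.92 tcp [0.4207 0.2986 0.1604] track [0.1815 0.3008] tool z (track) [ 0.042 -0.033] jaw yaw -92.1 F [-1.4  0.4 -2.2]
[ 0.051  0.017 -0.999]
paddle_foot [(0.72, [0.419, 0.409, -0.001]), (0.61, [0.527, 0.32, 0.002]), (0.6, [0.325, 0.289, -0.0]), (0.59, [0.436, 0.299, 0.015])]
paddle_grip [(0.8, [0.423, 0.3, 0.159]), (0.73, [0.533, 0.32, 0.149]), (0.71, [0.329, 0.29, 0.148]), (0.55, [0.419, 0.409, 0.155])]
paddle_foot [(0.85, [0.534, 0.323, -0.002]), (0.49, [0.326, 0.291, -0.003]), (0.37, [0.433, 0.303, 0.014])]
paddle_grip [(0.71, [0.326, 0.288, 0.153]), (0.57, [0.529, 0.323, 0.149]), (0.52, [0.421, 0.298, 0.165])]
```

jog_arm([
  [5,0.8,0.1,0,0],
  [5,0.8,0.1,0,0],
  [5,0.4,0.1,0,0],
  [5,0,0,-0.3,0],
  [5,0,0,-0.2,0],
  [5,0,0,0,0],
])

```text
t: 31.72
tcp_pos: [0.4342, 0.3001, 0.1584]
tool_rot: [1.0, -0.019, 0.018, -0.007]
force: [-3.4, -0.0, -2.6]
finger_gap: 0.171
```

Run:
```python
from h import *
s,p,R=st(); print(R[:,2].round(3))
for c in('scene','top'):
  a=snapshot(c)
  for n in ['paddle_foot','paddle_grip']:
    print(n,[(round(x['score'],2),np.round(x['centre'],3).tolist()) for x in models.pinpoint(a,n)[:6]])
```

```text
t 31.72 tcp [0.4342 0.3001 0.1584] track [0.1902 0.2903] tool z (track) [ 0.031 -0.023] jaw yaw -92.1 F [-3.4 -0.  -2.6]
[ 0.036  0.013 -0.999]
paddle_foot [(0.83, [0.53, 0.321, 0.001]), (0.78, [0.433, 0.302, 0.011]), (0.71, [0.324, 0.289, 0.002]), (0.66, [0.42, 0.41, -0.002])]
paddle_grip [(0.74, [0.429, 0.298, 0.16]), (0.74, [0.327, 0.29, 0.15]), (0.58, [0.53, 0.321, 0.149]), (0.19, [0.454, -0.318, 0.003])]
paddle_foot [(0.85, [0.531, 0.324, 0.001]), (0.37, [0.431, 0.304, 0.01])]
paddle_grip [(0.77, [0.532, 0.323, 0.151]), (0.67, [0.328, 0.288, 0.152]), (0.49, [0.435, 0.3, 0.16])]
```

jog_arm([
  [5,-0.2,0.2,-0.2,0],
  [5,0,0.1,0,0],
  [22,0,0,0,0],
  [30,0,0,0,0],
  [60,0,0,0,0],
  [60,0,0,0,0],
  [60,0,0,0,0],
  [60,0,0,0,0],
])

```text
t: 32.68
tcp_pos: [0.4467, 0.3054, 0.1613]
tool_rot: [0.999, -0.017, 0.034, -0.01]
force: [-0.8, 0.4, 0.3]
finger_gap: 0.598
```

Run:
```python
from h import *
s,p,R=st(); print(R[:,2].round(3))
for c in('scene','top'):
  a=snapshot(c)
  for n in ['paddle_foot','paddle_grip']:
    print(n,[(round(x['score'],2),np.round(x['centre'],3).tolist()) for x in models.pinpoint(a,n)[:6]])
```

```text
t 32.68 tcp [0.4467 0.3054 0.1613] track [0.2014 0.2828] tool z (track) [ 0.053 -0.047] jaw yaw -91.9 F [-0.8  0.4  0.3]
[ 0.068  0.019 -0.997]
paddle_foot [(0.71, [0.433, 0.301, 0.011]), (0.68, [0.324, 0.287, 0.003]), (0.63, [0.528, 0.32, -0.003]), (0.56, [0.421, 0.408, -0.001])]
paddle_grip [(0.76, [0.326, 0.289, 0.149]), (0.73, [0.57, -0.022, 0.031]), (0.67, [0.417, 0.405, 0.149]), (0.61, [0.43, 0.307, 0.159]), (0.57, [0.535, 0.321, 0.148])]
paddle_foot [(0.62, [0.431, 0.306, 0.011]), (0.61, [0.329, 0.293, -0.002]), (0.59, [0.535, 0.325, 0.001])]
paddle_grip [(0.83, [0.325, 0.287, 0.151]), (0.75, [0.534, 0.326, 0.147]), (0.42, [0.432, 0.305, 0.161])]
```

jog_arm([
  [60,-0.3,0,1,0],
  [60,0,0,2,0],
  [60,0,0,2.5,0],
  [60,0,0,3,0],
  [60,0,0,3,0],
  [60,0,0,3,0],
  [60,0,0,3,0],
  [60,0,0,2,0],
])

```text
t: 33.65
tcp_pos: [0.4338, 0.3023, 0.3625]
tool_rot: [1.0, -0.017, 0.026, -0.007]
force: [0.2, -0.1, 0.1]
finger_gap: 0.597
```

jog_arm([
  [60,0,0,2,0],
  [60,-0.5,2,1,0],
  [60,0,0,0,0],
  [60,0,0,0,0],
])

```text
t: 33.98
tcp_pos: [0.4289, 0.323, 0.4044]
tool_rot: [0.999, -0.017, 0.033, -0.01]
force: [-0.4, -0.2, -0.0]
finger_gap: 0.6
```

Run:
```python
from h import *
st()
for c in('scene','top'):
  a=snapshot(c)
  for n in ['paddle_foot','paddle_grip','vial_center','bung','jar','beaker','slot']:
    print(n,[(round(x['score'],2),np.round(x['centre'],3).tolist()) for x in models.pinpoint(a,n)[:4]])
  save(a,c[0]+'11')
im=cv2.imread('pics/s11.png')[60:310,130:370]
cv2.imwrite('pics/c11.png',cv2.resize(im,None,fx=2.4,fy=2.4,interpolation=cv2.INTER_CUBIC))
```

```text
t 33.98 tcp [0.4289 0.323  0.4044] track [0.2064 0.3073] tool z (track) [ 0.052 -0.045] jaw yaw -91.9 F [-0.4 -0.2 -0. ]
paddle_foot [(0.95, [0.325, 0.29, -0.001]), (0.78, [0.418, 0.412, -0.0]), (0.67, [0.432, 0.304, 0.012]), (0.57, [0.432, 0.303, 0.011])]
paddle_grip [(0.92, [0.432, 0.304, 0.157]), (0.71, [0.328, 0.287, 0.147]), (0.68, [0.418, 0.406, 0.154]), (0.56, [0.535, 0.32, 0.146])]
vial_center [(0.61, [0.572, -0.02, 0.027])]
bung [(0.48, [0.481, 0.038, 0.011])]
jar [(0.79, [0.455, -0.316, 0.005])]
beaker [(0.62, [0.436, -0.189, -0.002])]
slot [(0.58, [0.43, 0.306, 0.014])]
paddle_foot [(0.85, [0.328, 0.293, -0.002]), (0.67, [0.532, 0.321, -0.003]), (0.56, [0.429, 0.303, 0.012])]
paddle_grip [(0.7, [0.434, 0.304, 0.161]), (0.53, [0.532, 0.321, 0.15])]
vial_center []
bung [(0.54, [0.487, 0.035, 0.014])]
jar [(0.89, [0.457, -0.318, 0.0])]
beaker [(0.87, [0.438, -0.191, 0.0]), (0.6, [0.486, 0.035, 0.013])]
slot [(0.75, [0.426, 0.302, 0.005])]
```

```bash
python3 -c "
from station import workorder; print(workorder.sign_off())"
```

```text
the job is handed in; nothing more can be done
None
```

I handed the job in at about 34 s of the 64 s allowed. The amber vial is in its seat and the paddle is back upright in its caddy slot, released.

- **How it was done:** Moves only turn about the vertical, so I tilted the paddle in a light grip against the inner track wall. I then gripped it firmly and pushed the vial slowly over the nearer bar until it dropped in. I straightened the paddle against the caddy's side, lowered it into the slot and let go.
- **Vial:** The last check put it at (0.572, -0.020) m against a seat estimate of about (0.573, -0.018). That is from the scene camera only, because the top camera did not report the vial.
- **Paddle:** Foot at about (0.431, 0.304, 0.012) and grip at about (0.433, 0.304, 0.159), so it stands upright in the slot. The gripper was open and clear above it with no contact force.
- **Other things:** The bung, jar and beaker were still where they started, to within the networks' 4 mm accuracy.
- **Not checked by eye:** The picture limit was reached, so I could not view the final image. The last checks are network readings only.
- **Close pass:** On the way out the held paddle passed only about a centimetre or less over the lamp panel. No contact showed in the forces.

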